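# Lay out a chocolate tasting board

### The job

Lay out the tasting board: in one straight, evenly spaced row between the coffee cup and the bowl of cocoa beans that already stand on the wooden board, set the square chocolate next to the cup with its sides parallel to the board's, the domed one next to the bowl, and the heart between those two. Lay the chocolate finger on the board behind the heart (the side away from the robot) and parallel to the row, and put the thin round medallion centred on top of the square. Leave the cup, the bowl, and the ring cutter and jar on the marble slab standing where they are.

Things in the scene. Friction and masses are not known exactly. Their poses are not given: they have to be found in the camera images.
- board: Oak serving board, 160 x 380 mm, 14 mm thick, fixed to the bench left or right of the robot. Origin: centre of its underside. y runs along its length; x points away from the robot ('behind'), within 0.2 rad of world x. Cup and bowl stand near its ends, about 300 mm apart, both centred at x = -30 mm: the row lies on the line between them. The strip behind is for the finger, best at x = +40 mm.
- cup: White espresso cup with a handle, 62 mm across, 50 mm tall, standing upright on the board near one end (either one); its handle points roughly towards the robot. Loose, 0.16 kg. Origin: centre of its underside.
- bean_bowl: Low round white bowl heaped with brown cocoa beans, 70 mm across and 34 mm tall, standing on the board near the end away from the cup. Loose, 0.17 kg. Origin: centre of its underside.
- square: Square block of brown chocolate, 44 x 44 mm, 20 mm tall, flat top, about 48 g. Origin: centre of its underside; x and y axes are square to its sides, z up. Like the other chocolates, the ring cutter and the jar it starts upright on the white marble slab (300 x 300 mm, top 20 mm above the bench) on the other side of the robot from the board, at any yaw.
- dome: Round brown chocolate with a domed top, 44 mm diameter, 24 mm tall; its sides are upright for the lowest 11 mm. About 35 g. Starts on the marble slab. Origin: centre of its underside.
- heart: Heart-shaped brown chocolate with upright sides, 46 mm across its two lobes, 42 mm from point to lobes, 20 mm tall, about 38 g. Starts on the marble slab. Origin: on its underside near the middle; x axis points to the lobes (the point lies at x = -19 mm), y runs across the lobes, which are widest at x = +9 mm. It may finish at any yaw.
- finger_bar: The chocolate finger: a straight brown bar, 70 mm long, 24 mm wide, 18 mm tall, about 38 g. Starts on the marble slab. Origin: centre of its underside; x axis along its length.
- medallion: Thin round brown chocolate disc with flat faces, 36 mm diameter, 8 mm thick, about 11 g. Starts flat on the marble slab. Origin: centre of its underside.
- ring_cutter: Round steel ring cutter, an open ring 49 mm across and 35 mm tall, standing on the marble slab among the chocolates. Loose, to be left alone. Origin: centre of its underside.
- jar: Small amber glass jar with a metal cap, 40 mm across, 50 mm tall, standing on the marble slab among the chocolates. Loose, to be left alone. Origin: centre of its underside.
Mind the look-alikes: they are no part of the job. What is shaped like the dome but yellow is not meant. Leave any red look-alike of the bean_bowl alone.

How it is judged (in metres and radians):
At the end, for the whole second after the job is handed in: Square, heart, dome within 14 mm of the cup-bowl line, centre spacings within about 15 mm of even; finger behind the heart (22 mm), it and the square parallel within 0.22 rad; medallion flat on the square within 10 mm; others within 15 mm of their starts; all upright, at rest (x of square in the frame of board between -0.044 and -0.016 m and x of heart in the frame of board between -0.044 and -0.016 m and x of dome in the frame of board between -0.044 and -0.016 m and z of square in the frame of board between 0.01 and 0.018 m and z of heart in the frame of board between 0.01 and 0.018 m and z of dome in the frame of board between 0.01 and 0.018 m and z of finger_bar in the frame of board between 0.01 and 0.018 m and horizontal distance between square and cup between 0.061 and 0.092 m and horizontal distance between dome and bean_bowl between 0.063 and 0.094 m and horizontal distance between heart and square between 0.052 and 0.092 m and horizontal distance between heart and dome between 0.052 and 0.092 m and horizontal distance between square and dome between 0.115 and 0.175 m and x of finger_bar in the frame of board between 0 and 0.074 m and y of finger_bar in the frame of board between -0.022 and 0.022 m and angle between the x axis of finger_bar and the y axis of board, either way round below 0.22 rad and (angle between the x axis of square and the x axis of board, either way round below 0.22 rad or angle between the x axis of square and the y axis of board, either way round below 0.22 rad) and horizontal distance between medallion and square below 0.01 m and z of medallion in the frame of square between 0.016 and 0.024 m and angle between each of square, dome, heart, finger_bar, medallion, ring_cutter, jar, cup, bean_bowl's own z axis and vertical below 0.12 rad and linear speed of each of square, dome, heart, finger_bar, medallion below 0.02 m/s and distance of each of cup, bean_bowl, ring_cutter, jar from where it was at the start of the episode below 0.015 m); the robot touches nothing.
It fails at once if the cup, bowl, ring cutter or jar is pushed more than 25 mm away or knocked over (distance of any of cup, bean_bowl, ring_cutter, jar from where it was at the start of the episode above 0.025 m or angle between any of cup, bean_bowl, ring_cutter, jar's own z axis and vertical above 0.5 rad).
It also fails if it takes over 120 s, if anything falls off the work surface, if the arm or the gripper's body presses on something with over 40 N, if the wrist force passes 120 N, or if a joint passes its speed limit or range.

### The arm

A 6-joint arm with a two-finger parallel gripper is mounted at the origin on the work surface. World frame = base frame: x ahead of the robot, y to its left, z up, the work surface at z = 0. Lengths are in mm, angles in rad, forces in N, time in s.
With the tool pointing down it reaches from about 350 to 775 mm from the base axis. Payload 7.3 kg.
Tool frame: the origin (TCP) lies on the mounting face of the last link; the fingertips stand 178 mm ahead of it and the grasp point (between the pads) lies 159 mm ahead of it; z points along the fingers, y is the line along which they close (so a half turn about z gives the same grasp; the last joint's range is limited). The gripper opens to 92 mm and grips with 3 to 60 N. Pads are 19 mm wide; open, the fingers measure 130 mm over their backs; the gripper's body (75 mm by 190 mm) begins 47 mm behind the grasp point.
Start: joints at [-1.374, 0.342, 1.524, -0, 1.275, -0.146], TCP at [176.486, -494.45, 404.741] pointing down, gripper open.
Joint ranges: [-2.53, 2.53], [-0.77, 2.02], [0.04, 2.7], [-1, 4.14], [0.28, 2.66], [-3.11, 3.11]. Speed limits (rad/s): [2.57, 2.57, 3.14, 3.14, 3.14, 3.14].

### API

Orientations are given as [roll, pitch, yaw] about the fixed x, y, z axes, in that order (R = Rz(yaw) Ry(pitch) Rx(roll)).
In Python, from plant import bot, vision gives the robot as it stands. The module is installed in compiled form; this text tells all that it offers.
- The arm moves only by the shell command python3 -m crank 'ROWS'. ROWS is a JSON list of rows, 1 to 5 of them, each an object with the fields finger_gap (the finger opening in mm), xyz (a list: dx, dy, dz in normalised numbers (1 is 750 mm)), spin (a turn about the tool's z in normalised numbers (1 is 4 rad)); a field left out counts as zero (the opening has to be given); each row is the pose to reach, as a shift and turn from the pose commanded when the command began, along the tool's axes at that moment; what a row does not reach only later rows make up. A row lasts 1/8 s, in which the tool goes at most 62.5 mm and 0.188 rad, less where a joint would pass 70% of its speed; a pose out of reach is approached as far as the arm can. The fingers move at their own pace and stop on an object; the grip force is fixed at half the most. Time passes only in rows, so rows that do not move let the fingers close. It prints the time, the measured TCP pose, the force, the opening and the grip force at its end. Input that does not fit is refused with a message, and nothing moves.
- bot.get_obs(): the state, without advancing time (a new reading comes with each control period).
- vision.capture(name): name is "scene" or "top"; returns a dict with "color" (400x640x3 uint8, red, green, blue), "K" (3x3 intrinsics, pixels), "k1" (the pictures are not rectified: a ray, as slopes to the right and down, at radius r is drawn at 1 + k1 r^2 times it, then the intrinsics apply), "R" (3x3) and "t" (3): a world point X has camera coordinates R X + t. Camera axes: x right, y down, z forward; pixel columns grow to the right and rows downward; lengths in mm; the calibration is good to about 2 mm. A picture is of the moment at which its call begins. There is no depth.
- bot.close_job(): hands the job in; it is judged then, once.
The state is a dict: "time": time; "joint_positions": joint angles; "dq": joint speeds; "tau": joint torques, N m; "tool_pos": TCP position; "tcp_rot": TCP orientation; "contact_force": force on the tool from outside, world axes, zero at the start; "moment": the same for the moment, N m; "grip_width": finger opening in mm; "finger_force": force on a finger pad.
Only numpy, scipy, OpenCV 4.12 (cv2) and the standard library are available. Lean on these libraries where they do the work, as an engineer would, in place of code of your own. Each camera call takes 0.05 s, during which the arm holds its last target. There are 200 camera calls.

## Working session

There is one attempt and no reset: what is moved stays moved. The work goes in short steps, Python scripts to look and compute and a shell command to move; the robot and the scene stay as the last step left them, time stands still between calls to the robot, and variables do not carry over. Pictures are saved under pics/ and viewed, at most 14 in all, crops included, and the job is handed in when it is done.

```bash
mkdir -p pics; cat > h.py <<'E'
import numpy as np, cv2
from plant import bot, vision
def cap(n):
    c=vision.capture(n); c['K']=np.array(c['K'],float);c['R']=np.array(c['R'],float);c['t']=np.array(c['t'],float).ravel();return c
def save(c,f): cv2.imwrite('pics/'+f,c['color'][:,:,::-1])
def ray(c,uv,z):
    K=c['K'];uv=np.atleast_2d(np.array(uv,float))
    p=np.stack([(uv[:,0]-K[0,2])/K[0,0],(uv[:,1]-K[1,2])/K[1,1]],1);q=p.copy()
    for _ in range(20): q=p/(1+c['k1']*(q**2).sum(1,keepdims=True))
    d=np.c_[q,np.ones(len(q))]@c['R'];o=-c['R'].T@c['t']
    return (o+d*((z-o[2])/d[:,2])[:,None])[:,:2]
def proj(c,X):
    x=c['R']@np.array(X,float)+c['t'];s=x[:2]/x[2];s=s*(1+c['k1']*(s@s));return c['K'][:2,:2]@s+c['K'][:2,2]
E
python3 - <<'E'
from h import *
for n in('scene','top'):
    c=cap(n);save(c,n+'0.png');print(n,-c['R'].T@c['t'],c['K'][0,0],c['k1'],c['R'][2])
print(bot.get_obs())
E
```

```text
scene [1175.19863272 -314.77510845  608.90909215] 374.2435381201926 0.0005622207343742531 [-0.72587171  0.3839185  -0.57071607]
top [ 129.98553437   89.9229863  1473.26541047] 434.676529639188 -0.11684091425200889 [ 0.23982079 -0.00165476 -0.97081577]
{'time': 0.1, 'joint_positions': array([-1.37399661e+00,  3.42632120e-01,  1.52490772e+00, -1.01645824e-05,
        1.27538879e+00, -1.46009945e-01]), 'dq': array([-0.00065628, -0.00039878, -0.00370786,  0.00090297,  0.00084603,
       -0.00096821]), 'tau': array([ 2.13184561e-03, -4.32004058e+01, -2.44694942e+01,  7.19566480e-02,
        5.26614266e-02, -6.42756709e-05]), 'tool_pos': array([ 176.46199903, -494.32963865,  404.12996531]), 'tcp_rot': array([-3.14026948e+00, -1.84756298e-04,  3.42812505e-01]), 'contact_force': array([0.29163427, 0.22535969, 0.00429264]), 'moment': array([0.05605891, 0.03433255, 0.0289327 ]), 'finger_force': 0.0, 'grip_width': 91.84590739163585}
```

View pics/top0.png

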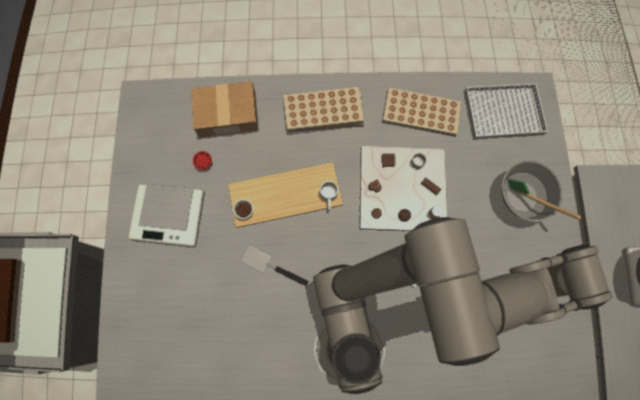

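View pics/scene0.png

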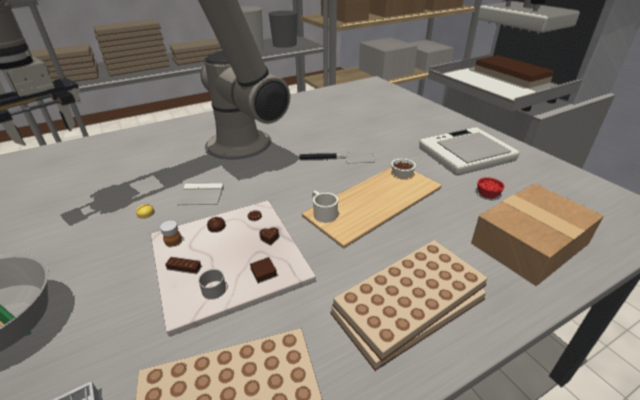

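Top view: slab objects are square (389,160), ring cutter (418,161), heart (375,186), finger (431,185), medallion (376,213), dome (404,215), and the jar at about (436,212), partly hidden by the arm. The board runs (231,200)-(340,190), with the cup at (328,191) and the bowl at (243,209). The scene view confirms these identities: medallion (255,215), dome (217,223), jar (171,233).

```bash
cat >> h.py <<'E'
def blobs(c,mask,amin=20):
    n,l,s,_=cv2.connectedComponentsWithStats(mask.astype(np.uint8))
    return [(l==i,s[i]) for i in range(1,n) if s[i][4]>=amin]
def brown(c):
    a=c['color'].astype(int); return (a.sum(2)<260)&(a[:,:,0]>a[:,:,2]+6)
def wc(c,m):
    # soft sub-pixel centroid: darkness relative to surroundings in dilated blob
    g=c['color'].astype(float).sum(2);d=cv2.dilate(m.astype(np.uint8),np.ones((3,3)))>0
    ring=(cv2.dilate(m.astype(np.uint8),np.ones((9,9)))>0)&~d
    w=np.clip((np.percentile(g[ring],60)-g)/(np.percentile(g[ring],60)-np.median(g[m])),0,1)*d
    y,x=np.nonzero(w);ww=w[y,x];mu=np.array([(x*ww).sum(),(y*ww).sum()])/ww.sum()
    return mu,np.c_[x,y],ww
E
python3 - <<'E'
from h import *
for n,(x0,x1,y0,y1) in dict(top=(355,450,140,235),scene=(150,320,200,330)).items():
    c=cap(n);b=np.zeros((400,640),bool);b[y0:y1,x0:x1]=1
    for m,s in blobs(c,brown(c)&b,12):
        mu,P,w=wc(c,m);h=10;W=ray(c,P,20+h);M=(W*w[:,None]).sum(0)/w.sum()
        C=np.cov(W.T,aweights=w);e,v=np.linalg.eigh(C)
        print(n,mu.round(1),'area',s[4],'W',M.round(1),'sd',np.sqrt(e).round(1),'yaw',np.arctan2(v[1,1],v[0,1]).round(2))
    # board
    hsv=cv2.cvtColor(c['color'],cv2.COLOR_RGB2HSV)
    k=(hsv[:,:,0]>10)&(hsv[:,:,0]<25)&(hsv[:,:,1]>80)&(hsv[:,:,2]>120)
    k[:, :]&=True
    b=np.zeros((400,640),bool)
    if n=='top': b[150:235,222:350]=1
    else: b[160:250,295:450]=1
    q,s=max(blobs(c,k&b),key=lambda t:t[1][4])
    cn=cv2.findContours(q.astype(np.uint8),0,1)[0];cn=max(cn,key=len)[:,0,:]
    hull=cv2.convexHull(ray(c,cn,14).astype(np.float32));r=cv2.minAreaRect(hull);print('board',r)
x=cap('top');big=cv2.resize(x['color'][135:240,350:450],None,fx=5,fy=5,interpolation=2)
y=cap('scene');b2=cv2.resize(y['color'][190:335,145:325],None,fx=4,fy=4,interpolation=2)
cv2.imwrite('pics/topc.png',big[:,:,::-1]);cv2.imwrite('pics/scc.png',b2[:,:,::-1])
E
```

```text
top [387.6 160. ] area 130 W [ 638.5 -155.7] sd [13.1 13.9] yaw 2.52
top [420.8 156.5] area 25 W [ 649.2 -274.7] sd [ 5.6 11.4] yaw 0.94
top [414.7 165.4] area 19 W [ 616.4 -250.1] sd [ 5.  11.7] yaw 0.88
top [430.5 186.1] area 122 W [ 539.7 -299.6] sd [ 8.9 19.8] yaw 0.88
top [374.3 186.3] area 81 W [ 543.4 -103.3] sd [10.5 11.6] yaw 1.37
top [376. 213.] area 59 W [ 448.7 -103.8] sd [8.9 9.3] yaw 2.63
top [404. 215.] area 102 W [ 439.4 -199.4] sd [10.7 11.7] yaw 2.46
top [428.4 222.9] area 156 W [ 409.7 -281.8] sd [11.4 44. ] yaw 1.96
board ((527.7550659179688, 208.19198608398438), (160.9188232421875, 378.732177734375), 10.757497787475586)
scene [151.5 212.2] area 12 W [ 310.2 -332.9] sd [3.4 7.5] yaw 2.81
scene [254.3 215.3] area 92 W [ 453.2 -109.8] sd [ 9.  10.7] yaw 2.91
scene [215.8 224.4] area 198 W [ 439.7 -203.7] sd [11.2 15.4] yaw 3.01
scene [269.1 235.1] area 235 W [ 540.3 -106.3] sd [12.  15.1] yaw 2.84
scene [172.8 238.8] area 179 W [ 441.2 -305.5] sd [10.9 14. ] yaw 3.08
scene [183.2 265. ] area 388 W [ 537.8 -302.9] sd [10.2 22.3] yaw 0.8
scene [263.2 269.7] area 422 W [ 634.9 -159.1] sd [13.3 17.2] yaw 3.0
board ((527.9105224609375, 204.1234130859375), (161.5066375732422, 383.6495666503906), 11.050772666931152)
```

View pics/topc.png

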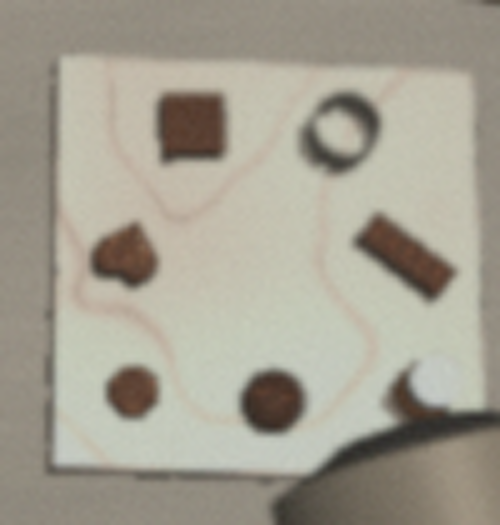

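View pics/scc.png

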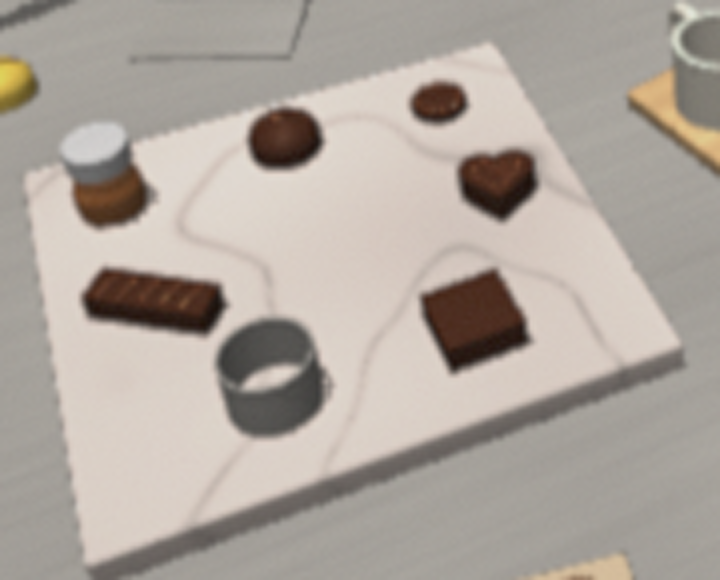

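Top crop: square sides are nearly parallel to the slab's, and the finger slants. Scene crop: the heart's point is at (502,200) and its notch at (497,158). The finger's top rear edge runs (105,269)-(222,288). The square's top corners are (422,297), (496,271), (525,318) and (453,348).

```bash
python3 - <<'E'
from h import *
c=cap('scene');f=lambda P,z:ray(c,np.array(P)/4.+[145,190],z)
p=f([(502,203),(497,159)],40);d=p[1]-p[0];print('heart pt,notch',p.round(1),'yaw',np.arctan2(d[1],d[0]))
p=f([(105,269),(222,288)],38);d=p[1]-p[0];print('finger edge',p.round(1),np.arctan2(d[1],d[0]),np.hypot(*d))
p=f([(422,297),(496,271),(525,318),(453,348)],40);print('square',p.mean(0).round(1))
for i in range(4):
    d=p[(i+1)%4]-p[i];print(np.hypot(*d).round(1),(np.arctan2(d[1],d[0])%(np.pi/2)).round(3))
t=cap('top')
for n,q,b in (('top',t,np.s_[140:180,372:400]),('top',t,np.s_[170:202,364:386]),('top',t,np.s_[170:202,415:445])):
    k=np.zeros((400,640),bool);k[b]=1
    m,s=max(blobs(q,brown(q)&k,10),key=lambda z:z[1][4]);cn=cv2.findContours(m.astype(np.uint8),0,1)[0][0][:,0,:]
    print('top rect',cv2.minAreaRect(ray(q,cn,36).astype(np.float32)))
print('medal',ray(t,[[376,213]],24),ray(c,[[254.3,215.3]],24))
print('slab ring top',ray(t,[[419.5,159.5]],45),'jar cap',ray(t,[[436.7,211]],70),ray(c,[[169,227]],70))
# cup,bowl expected
B=np.array([527.8,206.2]);a=.19;R=np.array([[np.cos(a),-np.sin(a)],[np.sin(a),np.cos(a)]])
for y,h in((-150,64),(150,48)):
    w=B+R@[-30,y];print('exp',w,proj(t,[*w,h]),proj(c,[*w,h]))
L=np.vstack([cv2.resize(t['color'][150:230,222:352],None,fx=5,fy=5,interpolation=2)])
cv2.imwrite('pics/bt.png',L[:,:,::-1])
E
```

```text
heart pt,notch [[ 570.7 -114.6]
 [ 534.3 -102.4]] yaw 2.818589419799968
finger edge [[ 510.7 -320.5]
 [ 556.2 -269. ]] 0.8474328791169223 68.82010422412101
square [ 637.7 -158.4]
41.1 1.532
38.7 1.569
39.7 0.02
41.1 0.031
top rect ((636.4533081054688, -154.22283935546875), (38.85598373413086, 45.69352340698242), 86.50782012939453)
top rect ((539.0843505859375, -100.96183013916016), (34.650474548339844, 36.97637176513672), 27.224288940429688)
top rect ((538.0972900390625, -297.895263671875), (62.85008239746094, 24.28203582763672), 48.61292266845703)
medal [[ 450.02572932 -104.72200817]] [[ 445.80667559 -107.63202885]]
slab ring top [[ 632.8663272  -265.30445724]] jar cap [[ 441.55074706 -302.50660284]] [[ 447.06157317 -305.7819744 ]]
exp [526.66870719  53.23359788] [329.42747    189.31827664] [325.6211823  200.01405663]
exp [470.0110387  347.83486842] [242.71738292 208.82977249] [404.09243953 164.51357747]
```

View pics/bt.png

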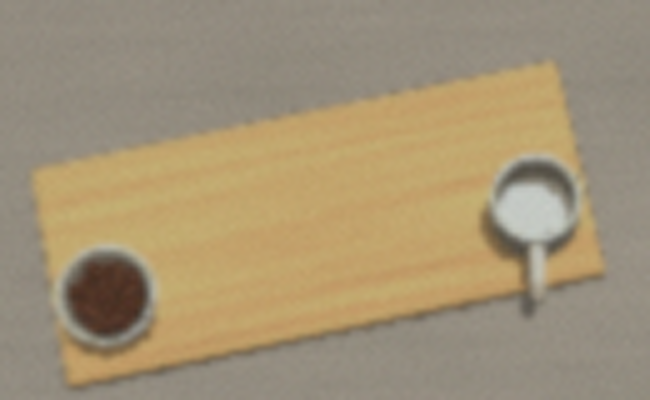

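The cup rim at about (329,190.6) and the bowl at about (243.4,209.6) match the board-frame prediction within 1.3 px, so the board pose holds.

```bash
cat > go.py <<'E'
import sys,numpy as np
from scipy.spatial.transform import Rotation as R
from plant import bot
o=bot.get_obs();p=o['tool_pos'];r=R.from_euler('xyz',o['tcp_rot'])
y0=o['tcp_rot'][2]
for a in sys.argv[1:]:
    x,y,z,w=map(float,a.split(','))
    d=r.inv().apply(np.array([x,y,z+178])-p);print(a,'->',d.round(1),'turn',round((y0-w+np.pi)%(2*np.pi)-np.pi,3))
print('now',p.round(1),y0.round(3),o['grip_width'],o['time'])
E
python3 go.py 637,-157.5,80,1.571
```

```text
637,-157.5,80,1.571 -> [ 547.  -162.5  146.7] turn -1.228
now [ 176.5 -494.4  404.6] 0.343 91.50728217182399 0.4
```

The rows are not in the units I measure in: shifts go in shares of 750 mm and turns go in shares of 4 rad. I convert before sending: 280 mm is 0.3733, 225 mm is 0.3, -0.9 rad is -0.225.

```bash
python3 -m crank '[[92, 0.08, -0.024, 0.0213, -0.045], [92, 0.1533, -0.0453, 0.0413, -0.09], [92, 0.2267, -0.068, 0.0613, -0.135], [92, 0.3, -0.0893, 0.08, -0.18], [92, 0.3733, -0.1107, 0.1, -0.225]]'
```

```text
refused: ROWS must be a list of objects, one for each row. Nothing was moved.
```

Refused on format, not on reach. It needs a list of objects, one for each row.

```bash
python3 -m crank '[{"finger_gap":92, "xyz":[0.08, -0.024, 0.0213], "spin":-0.045}, {"finger_gap":92, "xyz":[0.1533, -0.0453, 0.0413], "spin":-0.09}, {"finger_gap":92, "xyz":[0.2267, -0.068, 0.0613], "spin":-0.135}, {"finger_gap":92, "xyz":[0.3, -0.0893, 0.08], "spin":-0.18}, {"finger_gap":92, "xyz":[0.3733, -0.1107, 0.1], "spin":-0.225}]'; python3 go.py 637,-157.5,80,1.571
```

```text
time: 1.02
tool_pos: [413.7, -321.0, 329.5]
tcp_rot: [3.141, 0.001, 1.249]
contact_force: [0.6, -0.6, 0.4]
grip_width: 91.9
finger_force: 0.0
637,-157.5,80,1.571 -> [225.8 160.   71.6] turn -0.322
now [ 413.7 -321.   329.5] 1.249 91.94429423297512 1.025
```

Converted, 225.8 mm is 0.3011, 195 mm is 0.26, -0.322 rad is -0.0805.

```bash
python3 -m crank '[{"finger_gap":92, "xyz":[0.0667, 0.0467, 0.0213], "spin":-0.025}, {"finger_gap":92, "xyz":[0.1333, 0.0933, 0.0427], "spin":-0.05}, {"finger_gap":92, "xyz":[0.1973, 0.14, 0.064], "spin":-0.075}, {"finger_gap":92, "xyz":[0.26, 0.184, 0.0827], "spin":-0.0805}, {"finger_gap":92, "xyz":[0.3011, 0.2133, 0.0955], "spin":-0.0805}]'; python3 -m crank '[{"finger_gap":92}, {"finger_gap":92}]'; python3 go.py 637,-157.5,22,1.571; python3 - <<'E'
from h import *
t=cap('top');c=cap('scene')
a=cv2.resize(t['color'][130:240,350:460],None,fx=4,fy=4);b=cv2.resize(c['color'][160:310,150:340],None,fx=3,fy=3)[:440]
b=cv2.copyMakeBorder(b,0,max(0,440-len(b)),0,0,0)[:, :360];b=cv2.resize(c['color'][190:300,200:290],None,fx=4,fy=4)
cv2.imwrite('pics/s1.png',np.hstack([a,b])[:,:,::-1])
E
```

```text
time: 1.65
tool_pos: [638.2, -157.8, 257.1]
tcp_rot: [-3.141, -0.0, 1.567]
contact_force: [0.2, -0.9, 0.7]
grip_width: 91.8
finger_force: 0.0
time: 1.9
tool_pos: [636.1, -160.3, 258.0]
tcp_rot: [-3.141, 0.0, 1.565]
contact_force: [0.6, -0.3, 0.7]
grip_width: 91.7
finger_force: 0.0
637,-157.5,22,1.571 -> [ 2.8  0.9 58. ] turn -0.006
now [ 636.1 -160.3  258. ] 1.565 91.65337960737298 1.9
```

View pics/s1.png

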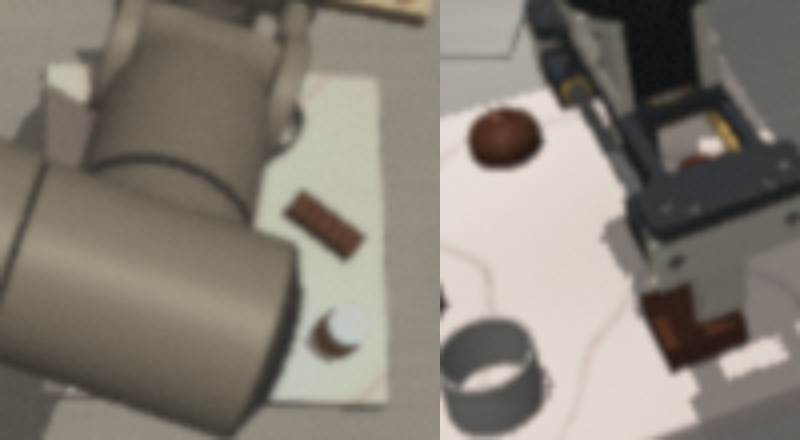

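The scene crop shows the near finger above and in front of the square (crop ~700,320), with the other finger behind it. The jar is fully visible in the top crop. The alignment is plausible, so I'm descending and gripping.

Converted, 58 mm is 0.0773, 30 mm is 0.04.

```bash
python3 -m crank '[{"finger_gap":92, "xyz":[0.0037, 0.0012, 0.04]}, {"finger_gap":92, "xyz":[0.0037, 0.0012, 0.0773]}, {"finger_gap":92, "xyz":[0.0037, 0.0012, 0.0773]}, {"finger_gap":60, "xyz":[0.0037, 0.0012, 0.0773]}, {"finger_gap":0, "xyz":[0.0037, 0.0012, 0.0773]}]'; python3 -m crank '[{"finger_gap":0}, {"finger_gap":0}, {"finger_gap":0}, {"finger_gap":0}]'; python3 -m crank '[{"finger_gap":0, "xyz":[0, 0, -0.0533]}, {"finger_gap":0, "xyz":[0, 0, -0.12]}, {"finger_gap":0, "xyz":[0, 0, -0.12]}]';python3 go.py 512.5,126.9,90,1.761
```

```text
time: 2.62
tool_pos: [637.2, -157.7, 200.8]
tcp_rot: [3.141, 0.0, 1.564]
contact_force: [-0.0, -0.1, -0.4]
grip_width: 76.4
finger_force: 0.0
time: 3.12
tool_pos: [637.4, -157.1, 200.1]
tcp_rot: [-3.141, 0.0, 1.565]
contact_force: [-1.0, -0.6, 0.6]
grip_width: 44.0
finger_force: 30.0
time: 3.5
tool_pos: [638.5, -157.4, 295.0]
tcp_rot: [3.133, 0.003, 1.565]
contact_force: [0.1, 0.5, -0.5]
grip_width: 43.5
finger_force: 30.0
512.5,126.9,90,1.761 -> [ 283.7 -127.8   25. ] turn -0.196
now [ 638.5 -157.4  295. ] 1.565 43.49625154686075 3.5
```

Converted, 280 mm is 0.3733, 226 mm is 0.3013, -0.196 rad is -0.049.

```bash
python3 -m crank '[{"finger_gap":0, "xyz":[0.076, -0.034, 0.0053], "spin":-0.01}, {"finger_gap":0, "xyz":[0.152, -0.068, 0.0107], "spin":-0.02}, {"finger_gap":0, "xyz":[0.2267, -0.102, 0.016], "spin":-0.03}, {"finger_gap":0, "xyz":[0.3013, -0.136, 0.0213], "spin":-0.04}, {"finger_gap":0, "xyz":[0.3733, -0.168, 0.0267], "spin":-0.049}]'; python3 -m crank '[{"finger_gap":0}, {"finger_gap":0}]'; python3 go.py 512.5,126.9,16.5,1.761
```

```text
time: 4.12
tool_pos: [511.7, 125.2, 269.2]
tcp_rot: [-3.14, -0.0, 1.762]
contact_force: [1.2, 0.3, -1.0]
grip_width: 43.9
finger_force: 30.0
time: 4.38
tool_pos: [513.3, 123.5, 269.7]
tcp_rot: [-3.141, 0.0, 1.761]
contact_force: [0.9, 0.6, -0.8]
grip_width: 43.8
finger_force: 30.0
512.5,126.9,16.5,1.761 -> [ 3.5 -0.1 75.2] turn 0.0
now [513.3 123.5 269.7] 1.761 43.760148915127175 4.375
```

Converted, 75 mm is 0.1, 68 mm is 0.0907.

```bash
python3 -m crank '[{"finger_gap":0, "xyz":[0.0047, 0, 0.0533]}, {"finger_gap":0, "xyz":[0.0047, 0, 0.0907]}, {"finger_gap":0, "xyz":[0.0047, 0, 0.1]}, {"finger_gap":0, "xyz":[0.0047, 0, 0.1]}, {"finger_gap":0, "xyz":[0.0047, 0, 0.1]}]'; python3 -m crank '[{"finger_gap":58}, {"finger_gap":58}, {"finger_gap":58}]'; python3 -m crank '[{"finger_gap":58, "xyz":[0, 0, -0.04]}, {"finger_gap":58, "xyz":[0, 0, -0.1067]}, {"finger_gap":58, "xyz":[0, 0, -0.12]}, {"finger_gap":58, "xyz":[0, 0, -0.12]}]';python3 go.py 539,-104,90,2.82
```

```text
time: 5.0
tool_pos: [513.2, 126.3, 195.7]
tcp_rot: [3.14, 0.0, 1.759]
contact_force: [0.7, 0.1, -0.9]
grip_width: 43.9
finger_force: 30.0
time: 5.38
tool_pos: [512.5, 127.1, 195.3]
tcp_rot: [3.141, 0.0, 1.761]
contact_force: [-0.4, -0.4, 0.7]
grip_width: 57.9
finger_force: 0.0
time: 5.88
tool_pos: [512.4, 127.1, 285.4]
tcp_rot: [3.14, 0.0, 1.761]
contact_force: [0.4, 0.3, -0.4]
grip_width: 58.3
finger_force: 0.0
539,-104,90,2.82 -> [-232.   -17.5   17.5] turn -1.059
now [512.4 127.1 285.4] 1.761 58.28750515353178 5.875
```

Converted, -232 mm is -0.3093, -190 mm is -0.2533, -0.9 rad is -0.225.

```bash
python3 -m crank '[{"finger_gap":92, "xyz":[-0.0613, -0.0047, 0], "spin":-0.045}, {"finger_gap":92, "xyz":[-0.1227, -0.0093, 0], "spin":-0.09}, {"finger_gap":92, "xyz":[-0.1867, -0.014, 0], "spin":-0.135}, {"finger_gap":92, "xyz":[-0.2533, -0.0187, 0.0067], "spin":-0.18}, {"finger_gap":92, "xyz":[-0.3093, -0.0233, 0.0133], "spin":-0.225}]'; python3 -m crank '[{"finger_gap":92, "spin":-0.0398}, {"finger_gap":92, "spin":-0.0398}, {"finger_gap":92, "spin":-0.0398}]'; python3 go.py 539,-104,22,2.82; python3 - <<'E'
from h import *
t=cap('top');c=cap('scene')
cv2.imwrite('pics/s2.png',np.hstack([cv2.resize(t['color'][150:235,225:355],None,fx=3,fy=4),cv2.resize(c['color'][180:265,200:300],None,fx=4,fy=4)])[:,:,::-1])
E
```

```text
time: 6.5
tool_pos: [538.7, -105.8, 273.1]
tcp_rot: [-3.141, -0.003, 2.666]
contact_force: [0.4, -0.5, 0.0]
grip_width: 91.6
finger_force: 0.0
time: 6.88
tool_pos: [538.8, -103.6, 274.2]
tcp_rot: [-3.142, -0.002, 2.817]
contact_force: [0.2, 0.2, 0.2]
grip_width: 92.0
finger_force: 0.0
539,-104,22,2.82 -> [-0.4 -0.3 74.2] turn -0.003
now [ 538.8 -103.6  274.2] 2.817 91.9667717348311 6.875
```

View pics/s2.png

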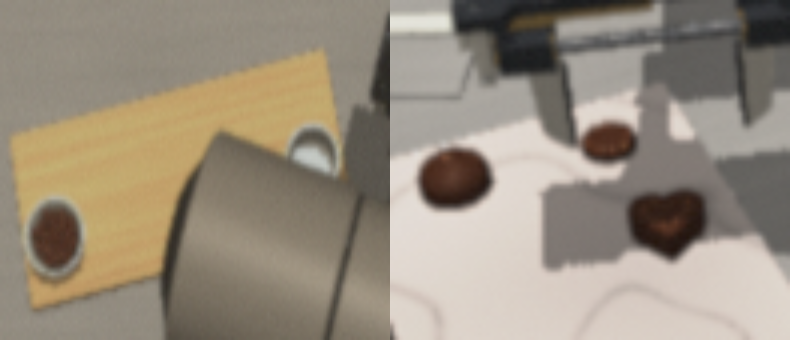

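The heart is centred below the open fingers, its lobes facing each finger. The arm hides the square in the top view. Proceeding.

Converted, 74 mm is 0.0987, 40 mm is 0.0533.

```bash
python3 -m crank '[{"finger_gap":92, "xyz":[0, 0, 0.0533]}, {"finger_gap":92, "xyz":[0, 0, 0.0987]}, {"finger_gap":92, "xyz":[0, 0, 0.0987]}, {"finger_gap":60, "xyz":[0, 0, 0.0987]}, {"finger_gap":0, "xyz":[0, 0, 0.0987]}]'; python3 -m crank '[{"finger_gap":0}, {"finger_gap":0}, {"finger_gap":0}, {"finger_gap":0}]'; python3 -m crank '[{"finger_gap":0, "xyz":[0, 0, -0.0533]}, {"finger_gap":0, "xyz":[0, 0, -0.1067]}, {"finger_gap":0, "xyz":[0, 0, -0.1067]}, {"finger_gap":0, "xyz":[0, 0, -0.1067]}]';python3 go.py 496.6,209.3,80,1.761 ; python3 - <<'E'
from h import *
c=cap('scene')
cv2.imwrite('pics/s3.png',np.hstack([cv2.resize(c['color'][150:265,200:300],None,fx=4,fy=4),cv2.resize(c['color'][150:265,290:390],None,fx=4,fy=4)])[:,:,::-1])
E
```

```text
time: 7.6
tool_pos: [539.1, -103.9, 201.5]
tcp_rot: [-3.142, 0.0, 2.82]
contact_force: [-0.2, -0.7, -0.3]
grip_width: 76.0
finger_force: 0.0
time: 8.1
tool_pos: [539.1, -104.1, 201.2]
tcp_rot: [-3.141, 0.0, 2.82]
contact_force: [-0.0, -0.9, 0.7]
grip_width: 44.7
finger_force: 30.0
time: 8.6
tool_pos: [538.7, -104.0, 280.5]
tcp_rot: [-3.142, -0.001, 2.82]
contact_force: [-0.4, -0.4, -1.4]
grip_width: 44.6
finger_force: 30.0
496.6,209.3,80,1.761 -> [139.1 283.9  22.6] turn 1.059
now [ 538.7 -104.   280.5] 2.82 44.567878079971955 8.6
```

View pics/s3.png

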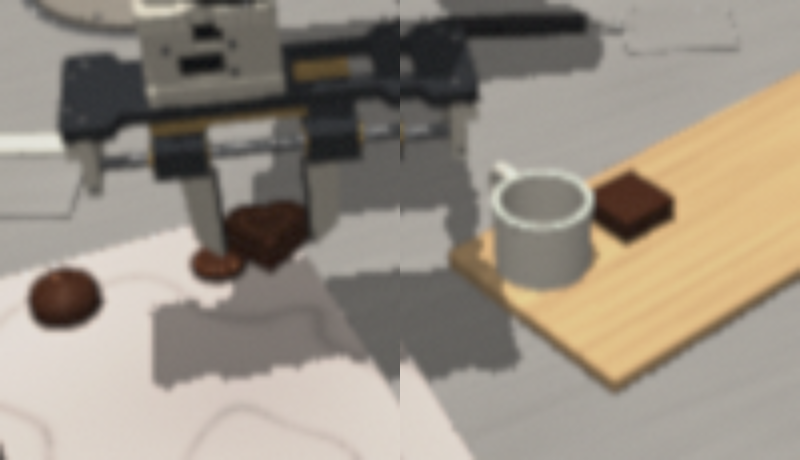

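The heart is held level between the pads. The square stands on the board beside the cup, aligned with the board (right crop ~635,205).

Converted, 276 mm is 0.368, 221 mm is 0.2947, 0.9 rad is 0.225.

```bash
python3 -m crank '[{"finger_gap":0, "xyz":[0.036, 0.0733, 0], "spin":0.045}, {"finger_gap":0, "xyz":[0.072, 0.1467, 0], "spin":0.09}, {"finger_gap":0, "xyz":[0.108, 0.2213, 0], "spin":0.135}, {"finger_gap":0, "xyz":[0.144, 0.2947, 0], "spin":0.18}, {"finger_gap":0, "xyz":[0.18, 0.368, 0], "spin":0.225}]'; python3 -m crank '[{"finger_gap":0, "spin":0.0398}, {"finger_gap":0, "spin":0.0398}, {"finger_gap":0, "spin":0.0398}]'; python3 go.py 496.6,209.3,16.7,1.761
```

```text
time: 9.28
tool_pos: [501.1, 179.3, 279.7]
tcp_rot: [-3.139, -0.0, 1.966]
contact_force: [1.0, -0.0, 0.7]
grip_width: 44.7
finger_force: 30.0
time: 9.65
tool_pos: [501.9, 177.1, 280.3]
tcp_rot: [-3.14, 0.0, 1.815]
contact_force: [-0.9, 0.2, -0.9]
grip_width: 44.7
finger_force: 30.0
496.6,209.3,16.7,1.761 -> [32.5  2.8 85.6] turn 0.054
now [501.9 177.1 280.3] 1.815 44.657799623787945 9.65
```

Converted, 85 mm is 0.1133, 80 mm is 0.1067, 0.054 rad is 0.0135.

```bash
python3 -m crank '[{"finger_gap":0, "xyz":[0.0433, 0.0037, 0.0133], "spin":0.0135}, {"finger_gap":0, "xyz":[0.0433, 0.0037, 0.0667], "spin":0.0135}, {"finger_gap":0, "xyz":[0.0433, 0.0037, 0.1067], "spin":0.0135}, {"finger_gap":0, "xyz":[0.0433, 0.0037, 0.1133], "spin":0.0135}, {"finger_gap":0, "xyz":[0.0433, 0.0037, 0.1133], "spin":0.0135}]'; python3 -m crank '[{"finger_gap":0}, {"finger_gap":58}, {"finger_gap":58}, {"finger_gap":58}]'; python3 -m crank '[{"finger_gap":58, "xyz":[0, 0, -0.04]}, {"finger_gap":58, "xyz":[0, 0, -0.1067]}, {"finger_gap":58, "xyz":[0, 0, -0.12]}, {"finger_gap":58, "xyz":[0, 0, -0.12]}]';python3 go.py 439.5,-201.5,80,1.571
```

```text
time: 10.28
tool_pos: [497.0, 209.2, 196.2]
tcp_rot: [-3.141, 0.0, 1.759]
contact_force: [-0.2, -0.4, -0.1]
grip_width: 45.0
finger_force: 30.0
time: 10.78
tool_pos: [496.8, 209.9, 196.2]
tcp_rot: [3.141, 0.0, 1.759]
contact_force: [0.7, -0.3, -0.4]
grip_width: 57.8
finger_force: 0.0
time: 11.28
tool_pos: [496.7, 209.9, 286.4]
tcp_rot: [3.14, 0.0, 1.759]
contact_force: [-0.2, 0.2, -0.7]
grip_width: 58.0
finger_force: 0.0
439.5,-201.5,80,1.571 -> [-393.4 -133.3   28.2] turn 0.188
now [496.7 209.9 286.4] 1.759 57.965386479706936 11.275
```

Converted, -280 mm is -0.3733, -224 mm is -0.2987.

```bash
python3 -m crank '[{"finger_gap":92, "xyz":[-0.0747, -0.0253, 0]}, {"finger_gap":92, "xyz":[-0.1493, -0.0507, 0]}, {"finger_gap":92, "xyz":[-0.224, -0.076, 0]}, {"finger_gap":92, "xyz":[-0.2987, -0.1013, 0]}, {"finger_gap":92, "xyz":[-0.3733, -0.1267, 0]}]'; python3 -m crank '[{"finger_gap":92, "xyz":[-0.0747, -0.0253, 0.0067], "spin":0.025}, {"finger_gap":92, "xyz":[-0.1512, -0.0511, 0.0133], "spin":0.047}, {"finger_gap":92, "xyz":[-0.1512, -0.0511, 0.0133], "spin":0.047}, {"finger_gap":92, "xyz":[-0.1512, -0.0511, 0.0133], "spin":0.047}]'; python3 go.py 439.5,-201.5,21.5,1.571;python3 - <<'E'
from h import *
c=cap('scene');t=cap('top')
cv2.imwrite('pics/s4.png',np.hstack([cv2.resize(c['color'][150:265,180:290],None,fx=3,fy=3),cv2.resize(t['color'][150:265,225:355],None,fx=3,fy=3)])[:,:,::-1])
E
```

```text
time: 11.9
tool_pos: [454.9, -84.5, 284.6]
tcp_rot: [-3.139, -0.001, 1.759]
contact_force: [0.6, 0.6, -0.8]
grip_width: 91.9
finger_force: 0.0
time: 12.4
tool_pos: [439.0, -201.0, 274.8]
tcp_rot: [-3.139, -0.002, 1.571]
contact_force: [0.4, -0.1, 0.3]
grip_width: 91.8
finger_force: 0.0
439.5,-201.5,21.5,1.571 -> [-0.6  0.7 75.3] turn -0.0
now [ 439.  -201.   274.8] 1.571 91.82381189669353 12.4
```

View pics/s4.png

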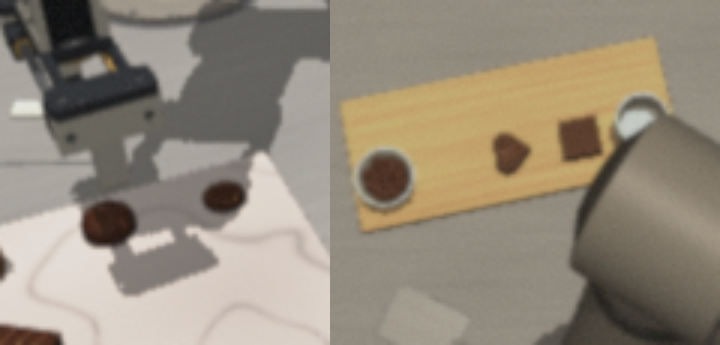

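Square and heart sit in the row on the board (right half, 580,137 and 510,153), and the gripper is above the dome. Gripping the dome next, and measuring the placed pieces in the same step.

Converted, 75.3 mm is 0.1004, 40 mm is 0.0533.

```bash
python3 -m crank '[{"finger_gap":92, "xyz":[0, 0, 0.0533]}, {"finger_gap":92, "xyz":[0, 0, 0.1004]}, {"finger_gap":92, "xyz":[0, 0, 0.1004]}, {"finger_gap":60, "xyz":[0, 0, 0.1004]}, {"finger_gap":0, "xyz":[0, 0, 0.1004]}]'; python3 -m crank '[{"finger_gap":0}, {"finger_gap":0}, {"finger_gap":0}, {"finger_gap":0}]'; python3 -m crank '[{"finger_gap":0, "xyz":[0, 0, -0.0533]}, {"finger_gap":0, "xyz":[0, 0, -0.1133]}, {"finger_gap":0, "xyz":[0, 0, -0.1133]}, {"finger_gap":0, "xyz":[0, 0, -0.1133]}]';python3 go.py 484.2,274.2,80,1.761; cat > bd.py <<'E'
from h import *
B=np.array([527.8,206.2]);a=.19;R=np.array([[np.cos(a),-np.sin(a)],[np.sin(a),np.cos(a)]])
for n,b,off in(('top',np.s_[150:235,225:350],2),('scene',np.s_[160:250,300:450],-2)):
    c=cap(n);k=np.zeros((400,640),bool);k[b]=1
    for m,s in blobs(c,brown(c)&k,20):
        mu,P,w=wc(c,m);W=ray(c,P,24);M=(W*w[:,None]).sum(0)/w.sum()-[0,off]
        q=cv2.minAreaRect(ray(c,cv2.findContours(m.astype(np.uint8),0,1)[0][0][:,0,:],24).astype(np.float32))
        print(n,mu.round(1),s[4],'world',M.round(1),'board',(R.T@(M-B)).round(1),np.round(q[1],0),np.round(np.radians(q[2]),2))
E
python3 bd.py
```

```text
time: 13.12
tool_pos: [439.6, -200.8, 201.1]
tcp_rot: [3.141, 0.0, 1.572]
contact_force: [0.3, 0.0, 0.1]
grip_width: 76.3
finger_force: 0.0
time: 13.62
tool_pos: [439.4, -201.6, 200.9]
tcp_rot: [3.142, 0.0, 1.571]
contact_force: [-1.1, -0.0, 0.9]
grip_width: 42.9
finger_force: 30.0
time: 14.12
tool_pos: [439.1, -201.3, 285.3]
tcp_rot: [-3.141, -0.0, 1.571]
contact_force: [0.6, -0.1, -0.8]
grip_width: 42.7
finger_force: 30.0
484.2,274.2,80,1.761 -> [475.5  45.2  27.4] turn -0.19
now [ 439.1 -201.3  285.3] 1.571 42.69579053957356 14.125
top [307.9 196. ] 152 world [515.9 125.2] board [-27.  -77.3] [46. 41.] 0.17
top [284.4 200.8] 101 world [500.7 206.2] board [-26.6   5.1] [35. 43.] 1.57
top [313.5 213.7] 176 world [453.1 107. ] board [-92.1 -83.3] [ 24. 148.] 1.06
top [243.1 208.8] 181 world [475.7 348.9] board [-24.2 150. ] [49. 49.] 1.55
scene [402.8 165.3] 75 world [441.6 371.7] board [-53.4 178.8] [43. 39.] 0.17
scene [369.2 189.7] 149 world [497.1 209.6] board [-29.5   9.1] [36. 60.] 0.94
scene [347.3 201.4] 232 world [512.8 128.5] board [-29.4 -73.5] [55. 55.] 0.17
```

Converted, 290 mm is 0.3867, 232 mm is 0.3093.

```bash
python3 -m crank '[{"finger_gap":0, "xyz":[0.0773, 0.0073, 0]}, {"finger_gap":0, "xyz":[0.1547, 0.0147, 0]}, {"finger_gap":0, "xyz":[0.232, 0.022, 0]}, {"finger_gap":0, "xyz":[0.3093, 0.0293, 0]}, {"finger_gap":0, "xyz":[0.3867, 0.0367, 0]}]'; python3 -m crank '[{"finger_gap":0, "xyz":[0.08, 0.008, 0], "spin":-0.025}, {"finger_gap":0, "xyz":[0.16, 0.016, 0], "spin":-0.0475}, {"finger_gap":0, "xyz":[0.2373, 0.0227, 0], "spin":-0.0475}, {"finger_gap":0, "xyz":[0.2473, 0.0236, 0.0133], "spin":-0.0475}, {"finger_gap":0, "xyz":[0.2473, 0.0236, 0.0133], "spin":-0.0475}]'; python3 go.py 484.2,274.2,16.4,1.761
```

```text
time: 14.85
tool_pos: [466.6, 90.3, 284.7]
tcp_rot: [-3.14, 0.0, 1.571]
contact_force: [0.3, -0.9, -0.5]
grip_width: 42.7
finger_force: 30.0
time: 15.48
tool_pos: [483.8, 273.9, 273.6]
tcp_rot: [-3.137, 0.001, 1.762]
contact_force: [-0.5, -0.2, -0.1]
grip_width: 42.6
finger_force: 30.0
484.2,274.2,16.4,1.761 -> [ 0.3  0.8 79.2] turn 0.001
now [483.8 273.9 273.6] 1.762 42.64674556770463 15.475
```

Converted, 78.5 mm is 0.1047, 70 mm is 0.0933.

```bash
python3 -m crank '[{"finger_gap":0, "xyz":[0, 0.0011, 0.0533]}, {"finger_gap":0, "xyz":[0, 0.0011, 0.0933]}, {"finger_gap":0, "xyz":[0, 0.0011, 0.1047]}, {"finger_gap":0, "xyz":[0, 0.0011, 0.1047]}, {"finger_gap":0, "xyz":[0, 0.0011, 0.1047]}]'; python3 -m crank '[{"finger_gap":58}, {"finger_gap":58}, {"finger_gap":58}]'; python3 -m crank '[{"finger_gap":58, "xyz":[0, 0, -0.04]}, {"finger_gap":58, "xyz":[0, 0, -0.1067]}, {"finger_gap":58, "xyz":[0, 0, -0.12]}, {"finger_gap":58, "xyz":[0, 0, -0.12]}]';python3 go.py 538.7,-301.2,80,0.85
```

```text
time: 16.1
tool_pos: [485.9, 273.9, 198.5]
tcp_rot: [3.14, -0.0, 1.76]
contact_force: [-0.3, -0.2, 0.2]
grip_width: 42.6
finger_force: 30.0
time: 16.48
tool_pos: [485.3, 274.2, 197.6]
tcp_rot: [3.141, 0.0, 1.761]
contact_force: [0.4, -1.0, 1.0]
grip_width: 57.9
finger_force: 0.0
time: 16.98
tool_pos: [485.3, 274.2, 287.6]
tcp_rot: [3.14, -0.0, 1.761]
contact_force: [0.5, 0.0, -1.0]
grip_width: 58.0
finger_force: 0.0
538.7,-301.2,80,0.85 -> [-575.1  -56.4   29.5] turn 0.911
now [485.3 274.2 287.6] 1.761 57.96271211718879 16.975
```

```bash
python3 -m crank '[{"finger_gap":58, "xyz":[-0.0773, -0.0076, 0]}, {"finger_gap":58, "xyz":[-0.1547, -0.0152, 0]}, {"finger_gap":58, "xyz":[-0.232, -0.0227, 0]}, {"finger_gap":58, "xyz":[-0.3093, -0.0303, 0]}, {"finger_gap":58, "xyz":[-0.3867, -0.0379, 0]}]'; python3 -m crank '[{"finger_gap":70, "xyz":[-0.0773, -0.0076, 0.004], "spin":0.045}, {"finger_gap":70, "xyz":[-0.1547, -0.0152, 0.008], "spin":0.09}, {"finger_gap":70, "xyz":[-0.232, -0.0227, 0.012], "spin":0.135}, {"finger_gap":70, "xyz":[-0.3093, -0.0303, 0.016], "spin":0.18}, {"finger_gap":70, "xyz":[-0.3773, -0.0373, 0.016], "spin":0.225}]'; python3 -m crank '[{"finger_gap":70, "spin":0.0025}, {"finger_gap":70, "spin":0.0025}]';python3 go.py 538.7,-301.2,22,0.85; python3 bd.py;python3 - <<'E'
from h import *
c=cap('scene');t=cap('top')
cv2.imwrite('pics/s5.png',np.hstack([cv2.resize(c['color'][190:305,140:250],None,fx=3,fy=3),cv2.resize(c['color'][150:265,300:440],None,fx=3,fy=3)])[:,:,::-1])
E
```

```text
time: 17.6
tool_pos: [511.7, -17.7, 285.6]
tcp_rot: [-3.139, -0.001, 1.761]
contact_force: [1.1, 0.5, 0.3]
grip_width: 58.1
finger_force: 0.0
time: 18.23
tool_pos: [537.7, -301.1, 272.8]
tcp_rot: [-3.138, 0.0, 0.854]
contact_force: [0.6, -0.2, -0.1]
grip_width: 70.2
finger_force: 0.0
time: 18.48
tool_pos: [537.8, -298.6, 273.5]
tcp_rot: [-3.138, 0.0, 0.852]
contact_force: [0.6, 0.8, -0.8]
grip_width: 70.5
finger_force: 0.0
538.7,-301.2,22,0.85 -> [-1.4  2.7 73.5] turn 0.002
now [ 537.8 -298.6  273.5] 0.852 70.48638374620447 18.475
top [341.9 212.5] 603 world [455.3   9.7] board [-108.3 -179.3] [ 70. 230.] 1.25
top [329.7 184.5] 21 world [555.2  48.9] board [  -2.8 -159.7] [39. 12.] 1.36
top [307.9 196. ] 151 world [516.  125.2] board [-26.9 -77.3] [45. 41.] 0.15
top [284.4 200.8] 99 world [500.7 206.2] board [-26.7   5.1] [37. 38.] 0.89
top [265.2 204.8] 113 world [488.2 272.7] board [-26.4  72.8] [39. 38.] 0.0
top [243.1 208.8] 181 world [475.7 348.9] board [-24.2 150. ] [49. 49.] 1.55
scene [402.7 165.4] 68 world [441.6 371.5] board [-53.4 178.6] [47. 33.] 0.42
scene [385.7 181.4] 135 world [486.6 273.7] board [-27.7  74. ] [37. 57.] 0.91
scene [369.2 189.7] 145 world [497.2 209.6] board [-29.5   9.1] [35. 60.] 0.94
scene [347.3 201.4] 232 world [512.8 128.5] board [-29.4 -73.5] [55. 55.] 0.17
```

View pics/s5.png

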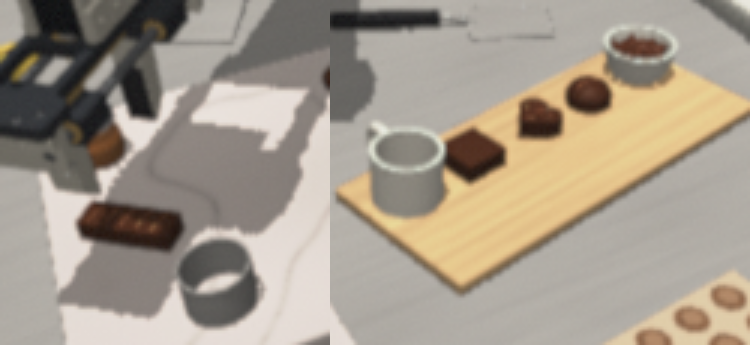

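Square, heart and dome stand upright in one line between cup and bowl (right half), and the gripper hangs over the finger. Picking it.

Converted, 73.5 mm is 0.098, 40 mm is 0.0533.

```bash
python3 -m crank '[{"finger_gap":70, "xyz":[-0.0019, 0.0036, 0.0533]}, {"finger_gap":70, "xyz":[-0.0019, 0.0036, 0.098]}, {"finger_gap":70, "xyz":[-0.0019, 0.0036, 0.098]}, {"finger_gap":40, "xyz":[-0.0019, 0.0036, 0.098]}, {"finger_gap":0, "xyz":[-0.0019, 0.0036, 0.098]}]'; python3 -m crank '[{"finger_gap":0}, {"finger_gap":0}, {"finger_gap":0}, {"finger_gap":0}]'; python3 -m crank '[{"finger_gap":0, "xyz":[0, 0, -0.0533]}, {"finger_gap":0, "xyz":[0, 0, -0.1267]}, {"finger_gap":0, "xyz":[0, 0, -0.1267]}, {"finger_gap":0, "xyz":[0, 0, -0.1267]}]';python3 go.py 572,214.7,80,1.761
```

```text
time: 19.3
tool_pos: [539.6, -301.7, 202.5]
tcp_rot: [3.141, -0.0, 0.852]
contact_force: [0.5, 0.9, 0.5]
grip_width: 54.7
finger_force: 0.0
time: 19.8
tool_pos: [539.4, -302.0, 201.9]
tcp_rot: [3.141, 0.0, 0.851]
contact_force: [-0.4, -0.1, 1.6]
grip_width: 23.4
finger_force: 30.0
time: 20.3
tool_pos: [539.1, -301.8, 296.4]
tcp_rot: [-3.141, 0.0, 0.851]
contact_force: [-0.2, -0.1, -0.4]
grip_width: 23.8
finger_force: 30.0
572,214.7,80,1.761 -> [ 410.1 -315.8   38.5] turn -0.91
now [ 539.1 -301.8  296.4] 0.851 23.79843664466402 20.3
```

Converted, 234 mm is 0.312, -180 mm is -0.24.

```bash
python3 -m crank '[{"finger_gap":0, "xyz":[0.0624, -0.048, 0]}, {"finger_gap":0, "xyz":[0.1248, -0.096, 0]}, {"finger_gap":0, "xyz":[0.1872, -0.144, 0]}, {"finger_gap":0, "xyz":[0.2493, -0.192, 0]}, {"finger_gap":0, "xyz":[0.312, -0.24, 0]}]'; python3 -m crank '[{"finger_gap":0, "xyz":[0.0587, -0.0453, 0], "spin":-0.045}, {"finger_gap":0, "xyz":[0.1173, -0.0907, 0], "spin":-0.09}, {"finger_gap":0, "xyz":[0.176, -0.136, 0], "spin":-0.135}, {"finger_gap":0, "xyz":[0.2347, -0.1813, 0], "spin":-0.18}, {"finger_gap":0, "xyz":[0.2347, -0.1813, 0.0133], "spin":-0.225}]'; python3 -m crank '[{"finger_gap":0, "spin":-0.0025}, {"finger_gap":0, "spin":-0.0025}, {"finger_gap":0, "spin":-0.0025}]';python3 go.py 572,214.7,18.2,1.761
```

```text
time: 20.92
tool_pos: [557.7, -5.5, 295.0]
tcp_rot: [-3.139, 0.002, 0.851]
contact_force: [1.3, -0.5, -0.1]
grip_width: 23.7
finger_force: 30.0
time: 21.55
tool_pos: [571.3, 218.5, 285.1]
tcp_rot: [-3.14, -0.001, 1.762]
contact_force: [-0.7, -0.4, -0.1]
grip_width: 23.6
finger_force: 30.0
time: 21.92
tool_pos: [572.3, 213.8, 286.9]
tcp_rot: [3.142, 0.0, 1.758]
contact_force: [0.1, 0.3, -0.1]
grip_width: 23.9
finger_force: 30.0
572,214.7,18.2,1.761 -> [ 0.9 -0.1 90.7] turn -0.003
now [572.3 213.8 286.9] 1.758 23.91229887157782 21.925
```

Converted, 90.5 mm is 0.1207, 80 mm is 0.1067.

```bash
python3 -m crank '[{"finger_gap":0, "xyz":[0.0012, 0, 0.0533]}, {"finger_gap":0, "xyz":[0.0012, 0, 0.1067]}, {"finger_gap":0, "xyz":[0.0012, 0, 0.1207]}, {"finger_gap":0, "xyz":[0.0012, 0, 0.1207]}, {"finger_gap":0, "xyz":[0.0012, 0, 0.1207]}]'; python3 -m crank '[{"finger_gap":38}, {"finger_gap":38}, {"finger_gap":38}]'; python3 -m crank '[{"finger_gap":38, "xyz":[0, 0, -0.04]}, {"finger_gap":38, "xyz":[0, 0, -0.1067]}, {"finger_gap":38, "xyz":[0, 0, -0.12]}, {"finger_gap":38, "xyz":[0, 0, -0.12]}]';python3 go.py 448,-106.2,80,1.571
```

```text
time: 22.55
tool_pos: [572.4, 215.3, 197.4]
tcp_rot: [3.14, -0.0, 1.76]
contact_force: [-1.1, -0.7, -0.4]
grip_width: 23.4
finger_force: 30.0
time: 22.92
tool_pos: [571.9, 215.5, 196.4]
tcp_rot: [3.141, 0.0, 1.761]
contact_force: [0.3, 0.1, -0.2]
grip_width: 37.9
finger_force: 0.0
time: 23.42
tool_pos: [571.8, 215.5, 286.8]
tcp_rot: [3.14, 0.0, 1.761]
contact_force: [0.4, -0.7, 0.0]
grip_width: 38.0
finger_force: 0.0
448,-106.2,80,1.571 -> [-292.5 -182.5   28.6] turn 0.19
now [571.8 215.5 286.8] 1.761 37.98267580230747 23.425
```

The rows are not in the units I measure in: shifts go in shares of 750 mm and turns go in shares of 4 rad. I convert before sending: -210 mm is -0.28, -168 mm is -0.224.

```bash
python3 -m crank '[{"finger_gap":38, "xyz":[-0.056, -0.0347, 0]}, {"finger_gap":38, "xyz":[-0.112, -0.0693, 0]}, {"finger_gap":38, "xyz":[-0.168, -0.104, 0]}, {"finger_gap":60, "xyz":[-0.224, -0.14, 0]}, {"finger_gap":60, "xyz":[-0.28, -0.1747, 0]}]'; python3 -m crank '[{"finger_gap":70, "xyz":[-0.06, -0.0373, 0.0067], "spin":0.025}, {"finger_gap":70, "xyz":[-0.11, -0.0687, 0.0133], "spin":0.0475}, {"finger_gap":70, "xyz":[-0.11, -0.0687, 0.0133], "spin":0.0475}, {"finger_gap":70, "xyz":[-0.11, -0.0687, 0.0133], "spin":0.0475}]';python3 go.py 448,-106.2,22,1.571; python3 bd.py;python3 - <<'E'
from h import *
c=cap('scene');t=cap('top')
cv2.imwrite('pics/s6.png',np.hstack([cv2.resize(c['color'][160:275,200:310],None,fx=3,fy=3),cv2.resize(c['color'][150:265,300:440],None,fx=3,fy=3)])[:,:,::-1])
E
```

```text
time: 24.05
tool_pos: [481.7, -16.7, 284.7]
tcp_rot: [-3.139, -0.001, 1.761]
contact_force: [1.0, -0.3, 1.3]
grip_width: 53.4
finger_force: 0.0
time: 24.55
tool_pos: [447.9, -105.8, 275.5]
tcp_rot: [-3.14, -0.001, 1.571]
contact_force: [0.8, 0.3, -0.5]
grip_width: 70.4
finger_force: 0.0
448,-106.2,22,1.571 -> [-0.4  0.2 75.5] turn 0.0
now [ 447.9 -105.8  275.5] 1.571 70.3590843732093 24.55
top [282.2 180.1] 133 world [575.6 213.9] board [48.3 -1.4] [25. 66.] 0.2
top [307.9 196. ] 155 world [515.9 125.3] board [-27.  -77.2] [46. 41.] 0.18
top [284.4 200.8] 101 world [500.7 206.2] board [-26.6   5.1] [35. 43.] 1.57
top [265.2 204.8] 113 world [488.1 272.7] board [-26.4  72.8] [39. 38.] 0.0
top [243.1 208.8] 183 world [475.8 348.9] board [-24.2 150. ] [49. 49.] 1.55
top [344.9 219.7] 160 world [429.3   0.5] board [-135.5 -183.4] [48. 94.] 1.53
top [283.5 224.3] 98 world [418.5 209.8] board [-106.7   24.2] [15. 89.] 1.13
scene [402.8 165.3] 78 world [441.5 371.8] board [-53.5 178.9] [43. 39.] 0.17
scene [385.7 181.4] 140 world [486.7 273.7] board [-27.6  74. ] [39. 58.] 0.94
scene [369.2 189.7] 152 world [497.1 209.7] board [-29.5   9.2] [36. 60.] 0.94
scene [347.3 201.4] 237 world [512.8 128.5] board [-29.4 -73.4] [55. 57.] 0.17
scene [387.7 203.2] 224 world [571.9 215.5] board [45.1  0.8] [33. 82.] 0.18
```

View pics/s6.png

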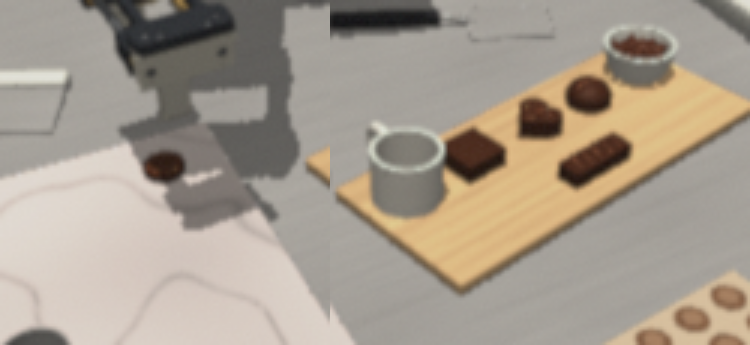

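The finger lies behind the heart, parallel to the row (right half ~595,160), and the gripper is over the medallion. Picking it.

Converted, 75.8 mm is 0.1011, 75.5 mm is 0.1007.

```bash
python3 -m crank '[{"finger_gap":70, "xyz":[-0.0005, 0, 0.0533]}, {"finger_gap":70, "xyz":[-0.0005, 0, 0.1007]}, {"finger_gap":70, "xyz":[-0.0005, 0, 0.1011]}, {"finger_gap":50, "xyz":[-0.0005, 0, 0.1011]}, {"finger_gap":0, "xyz":[-0.0005, 0, 0.1011]}]'; python3 -m crank '[{"finger_gap":0}, {"finger_gap":0}, {"finger_gap":0}]'; python3 -m crank '[{"finger_gap":0, "xyz":[0, 0, -0.0533]}, {"finger_gap":0, "xyz":[0, 0, -0.1267]}, {"finger_gap":0, "xyz":[0, 0, -0.1267]}, {"finger_gap":0, "xyz":[0, 0, -0.1267]}]';python3 go.py 513,127,80,1.761
```

```text
time: 25.38
tool_pos: [448.1, -106.3, 200.8]
tcp_rot: [3.141, 0.0, 1.572]
contact_force: [-0.6, 0.4, 0.0]
grip_width: 54.2
finger_force: 0.0
time: 25.75
tool_pos: [448.0, -106.6, 200.7]
tcp_rot: [3.141, 0.0, 1.571]
contact_force: [-1.2, 0.9, 1.6]
grip_width: 34.1
finger_force: 30.0
time: 26.25
tool_pos: [447.6, -106.5, 295.1]
tcp_rot: [-3.141, -0.0, 1.571]
contact_force: [0.3, 0.5, 0.2]
grip_width: 34.4
finger_force: 30.0
513,127,80,1.761 -> [233.5  65.5  37.1] turn -0.19
now [ 447.6 -106.5  295.1] 1.571 34.36094936456577 26.25
```

Converted, 233.5 mm is 0.3113, 200 mm is 0.2667, -0.19 rad is -0.0475.

```bash
python3 -m crank '[{"finger_gap":0, "xyz":[0.0667, 0.0187, 0], "spin":-0.0125}, {"finger_gap":0, "xyz":[0.1333, 0.0373, 0], "spin":-0.025}, {"finger_gap":0, "xyz":[0.2, 0.056, 0], "spin":-0.0375}, {"finger_gap":0, "xyz":[0.2667, 0.0747, 0], "spin":-0.0475}, {"finger_gap":0, "xyz":[0.3113, 0.0873, 0], "spin":-0.0475}]'; python3 -m crank '[{"finger_gap":0, "xyz":[0, 0, 0.0267]}, {"finger_gap":0, "xyz":[0, 0, 0.0267]}, {"finger_gap":0, "xyz":[0, 0, 0.0267]}]';python3 go.py 513,127,37.3,1.761; python3 - <<'E'
from h import *
c=cap('scene')
cv2.imwrite('pics/s7.png',cv2.resize(c['color'][140:235,300:400],None,fx=5,fy=5)[:,:,::-1])
E
```

```text
time: 26.88
tool_pos: [513.2, 129.0, 293.4]
tcp_rot: [-3.138, -0.0, 1.763]
contact_force: [0.6, -0.9, -0.9]
grip_width: 34.4
finger_force: 30.0
time: 27.25
tool_pos: [513.4, 126.5, 274.9]
tcp_rot: [-3.14, -0.0, 1.76]
contact_force: [1.1, -0.2, -0.3]
grip_width: 34.5
finger_force: 30.0
513,127,37.3,1.761 -> [ 0.5 -0.2 59.6] turn -0.001
now [513.4 126.5 274.9] 1.76 34.52459641365499 27.25
```

View pics/s7.png

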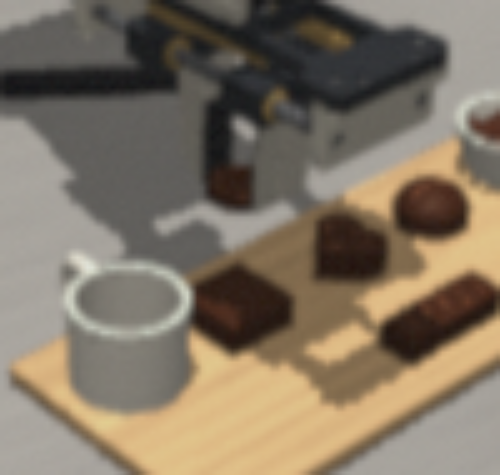

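The medallion is held between the pads above the square (crop ~230,185). Lowering it.

Converted, 59.6 mm is 0.0795, 55 mm is 0.0733.

```bash
python3 -m crank '[{"finger_gap":0, "xyz":[0.0007, 0, 0.0533]}, {"finger_gap":0, "xyz":[0.0007, 0, 0.0733]}, {"finger_gap":0, "xyz":[0.0007, 0, 0.0795]}, {"finger_gap":0, "xyz":[0.0007, 0, 0.0795]}, {"finger_gap":0, "xyz":[0.0007, 0, 0.0795]}]'; python3 -m crank '[{"finger_gap":46}, {"finger_gap":46}, {"finger_gap":46}]'; python3 -m crank '[{"finger_gap":46, "xyz":[0, 0, -0.04]}, {"finger_gap":46, "xyz":[0, 0, -0.12]}, {"finger_gap":46, "xyz":[0, 0, -0.16]}, {"finger_gap":46, "xyz":[0, 0, -0.16]}]'; python3 -m crank '[{"finger_gap":46, "xyz":[-0.08, 0, 0]}, {"finger_gap":46, "xyz":[-0.16, 0, 0]}, {"finger_gap":46, "xyz":[-0.24, 0, 0]}, {"finger_gap":46, "xyz":[-0.32, 0, 0]}, {"finger_gap":46, "xyz":[-0.32, 0, 0]}]';python3 - <<'E'
from h import *
c=cap('scene');t=cap('top')
cv2.imwrite('pics/s8.png',np.hstack([cv2.resize(c['color'][155:245,305:425],None,fx=4,fy=4),cv2.resize(t['color'][160:230,230:310],None,fx=4,fy=4*9/7)])[:,:,::-1])
cv2.imwrite('pics/s9.png',np.hstack([cv2.resize(c['color'][185:225,330:370],None,fx=9,fy=9,interpolation=2),cv2.resize(t['color'][180:212,290:322],None,fx=11.25,fy=11.25,interpolation=2)])[:,:,::-1])
for p in([513,127,42],): print(proj(c,p),proj(t,p))
E
python3 bd.py
```

```text
time: 27.92
tool_pos: [513.7, 127.4, 216.9]
tcp_rot: [3.14, 0.0, 1.761]
contact_force: [0.2, 0.4, 0.8]
grip_width: 34.3
finger_force: 30.0
time: 28.3
tool_pos: [513.4, 127.4, 216.1]
tcp_rot: [3.141, 0.0, 1.761]
contact_force: [-0.7, 0.4, 0.9]
grip_width: 45.9
finger_force: 0.0
time: 28.8
tool_pos: [513.8, 127.5, 338.4]
tcp_rot: [3.136, 0.001, 1.761]
contact_force: [-0.0, -0.5, -0.6]
grip_width: 45.9
finger_force: 0.0
time: 29.42
tool_pos: [558.7, -112.2, 334.0]
tcp_rot: [-3.14, -0.0, 1.756]
contact_force: [1.7, -0.3, -0.6]
grip_width: 46.1
finger_force: 0.0
[347.66891185 195.78407705] [307.79077119 195.44101261]
top [282.2 180.1] 133 world [575.5 213.9] board [48.3 -1.4] [25. 66.] 0.18
top [345.  189.5] 176 world [536.   -3.6] board [ -31.5 -207.6] [31. 83.] 1.53
top [329.7 184.5] 22 world [555.1  48.8] board [  -2.9 -159.7] [39. 12.] 1.36
top [308.7 192.3] 51 world [528.9 122.2] board [-14.8 -82.7] [45. 21.] 1.21
top [280.6 212.2] 185 world [460.9 219.6] board [-63.2  25.8] [ 28. 138.] 1.28
top [265.2 204.8] 113 world [488.2 272.7] board [-26.4  72.8] [39. 38.] 0.0
top [243.1 208.8] 182 world [475.7 348.9] board [-24.2 150. ] [49. 49.] 1.55
top [338.1 217.9] 68 world [436.4  23.5] board [-124.2 -162.1] [ 11. 104.] 1.21
scene [402.8 165.3] 75 world [441.6 371.8] board [-53.4 178.9] [43. 39.] 0.17
scene [385.7 181.4] 139 world [486.7 273.7] board [-27.7  74. ] [37. 58.] 0.94
scene [369.2 189.7] 151 world [497.1 209.7] board [-29.5   9.2] [36. 60.] 0.94
scene [347.3 201.1] 247 world [511.6 129.4] board [-30.4 -72.3] [58. 61.] 0.2
scene [387.7 203.2] 223 world [571.9 215.5] board [45.   0.8] [33. 82.] 0.18
scene [312.1 223.2] 31 world [545.5   6.2] board [ -20.4 -199.8] [56.  6.] 0.16
```

View pics/s8.png

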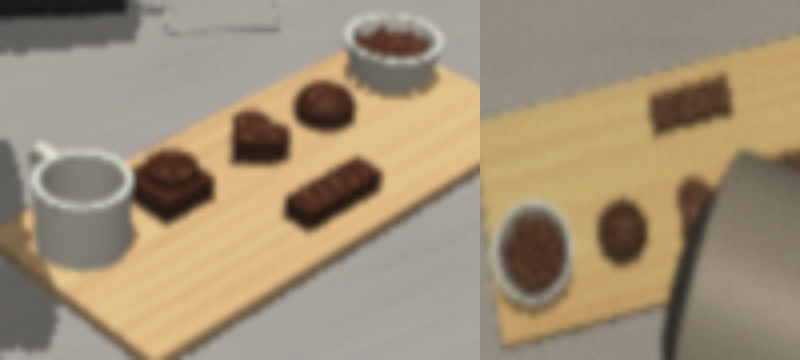

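View pics/s9.png

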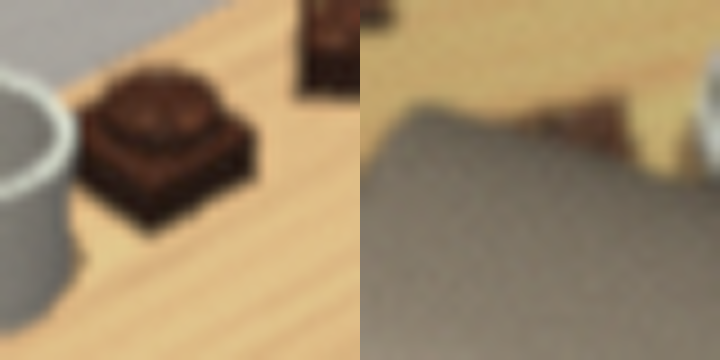

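The medallion's top is centred near (348,196) px, against (347.7,195.8) predicted for the square's centre. It lies flat, and the other pieces are in place and clear of the gripper.

```bash
python3 -c "
from plant import bot
print(bot.close_job())"
```

```text
the job is handed in; nothing more can be done
None
```

The tasting board is laid out as asked and handed in at about 30 s of robot time; by the last camera measurements every piece is inside its tolerance, and the hand-in returned no verdict.

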